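# Check the clutch lever of the loaded thread winder

### The job

Check the clutch lever of the thread winder that has a cone on its spindle: with the backs of your closed fingers press the lever fully in, firmly but without forcing it, until it meets its stop short of the hand bar, hold it there a moment, and let it spring right back out. Then press it fully in once more and finish while still holding it in against its stop, so that the gap to the bar can be measured. Nothing is to be gripped: do not pinch the lever or touch that bar, leave the other winder's lever alone and do not disturb the cones, bottle, spool and tape measure around.

Things in the scene. Friction and masses are not known exactly. Their poses are not given: they have to be found in the camera images.
- winder_loaded: Fixed bench thread winder. A thread cone (62 mm across, top 238 mm above the table) sits on this one's spindle. Grey base plate 180 x 280 x 14 mm; on its +y half a grey housing, top at 125 mm, with an upright spindle. Origin: centre of the plate's underside, on the table; x = direction its lever is pressed in (away from the robot, within 0.3 rad), z up. Bar and lever stick out to -y, both 100 mm up, the lever on the -x side.
- winder_bare: Fixed bench thread winder. This one's spindle (10 mm across, top 245 mm above the table) is bare. Grey base plate 180 x 280 x 14 mm; on its +y half a grey housing, top at 125 mm, with an upright spindle. Origin: centre of the plate's underside, on the table; x = direction its lever is pressed in (away from the robot, within 0.3 rad), z up. Bar and lever stick out to -y, both 100 mm up, the lever on the -x side.
- lever_loaded (a joint): Angle of the loaded winder's lever, rad: 0 = let out, at rest, leaning 0.42 away from the bar; 0.42 = fully in at its rigid stop, parallel to the bar, clear gap 30 mm. Upright pivot at x = -45, y = 5 mm in the winder's frame. Return spring: at 110 mm from the pivot 2.5 N to start, 7 to 8 N just before the stop.
- lever_bare (a joint): Angle of the bare winder's lever, rad: 0 = let out, at rest, leaning 0.42 away from the bar; 0.42 = fully in at its rigid stop, parallel to the bar, clear gap 30 mm. Upright pivot at x = -45, y = 5 mm in the winder's frame. Return spring: at 110 mm from the pivot 2.5 N to start, 7 to 8 N just before the stop.
- blade_loaded (a point): Lever blade of the loaded winder: flat aluminium, 8 mm thick, 18 mm high, 4 to 136 mm out from the pivot; 22 mm ball end centred 140 mm out. Origin: mid-blade, 110 mm out from the pivot, 100 mm above the table: a good place to press. x: square to the blade, towards the bar (press direction); y: along the blade to the pivot; z up. Turns with the lever.
- blade_bare (a point): Lever blade of the bare winder: flat aluminium, 8 mm thick, 18 mm high, 4 to 136 mm out from the pivot; 22 mm ball end centred 140 mm out. Origin: mid-blade, 110 mm out from the pivot, 100 mm above the table: a good place to press. x: square to the blade, towards the bar (press direction); y: along the blade to the pivot; z up. Turns with the lever.
- bar_loaded: The fixed hand bar of the loaded winder, round, 22 mm across, black rubber, from the housing 165 mm towards -y. Origin: its centre line at the housing end (winder frame x = 0, y = 10, z = 100 mm); its axes are those of the winder.
- bar_bare: The fixed hand bar of the bare winder, round, 22 mm across, black rubber, from the housing 165 mm towards -y. Origin: its centre line at the housing end (winder frame x = 0, y = 10, z = 100 mm); its axes are those of the winder.
- cone_a: Loose white thread cone standing on the table in front of the loaded winder, 60 mm across, 105 mm high; origin at the centre of its underside.
- cone_b: Loose grey thread cone standing in front of the bare winder, 60 mm across, 105 mm high; origin at the centre of its underside.
- oil: Small white oil bottle standing in front of the loaded winder's lever end, 38 mm across, 100 mm high; origin at the centre of its underside.
- spool: Small wooden spool standing in front of the bare winder's lever end, 36 mm across, 42 mm high; origin at the centre of its underside.
- tape: Round grey tape measure lying on the loaded winder's base plate behind the hand bar, 56 mm across, 18 mm high; origin at the centre of its underside.

How it is judged:
By the outcome, as a careful person would: the job done as asked, in the order asked, and still so for the second after the job is handed in, while the arm keeps its last pose, push and grip.
It also fails if it takes over 38 s, if anything falls off the work surface, if the arm or the gripper's body presses on something with over 40 N, if the wrist force passes 120 N, or if a joint passes its speed limit or range.

### The arm

A 6-joint arm with a two-finger parallel gripper is mounted at the origin on the work surface. World frame = base frame: x ahead of the robot, y to its left, z up, the work surface at z = 0. Lengths are in mm, angles in degrees, forces in N, time in s.
With the tool pointing down it reaches from about 300 to 850 mm from the base axis. Payload 4.2 kg.
Tool frame: the origin (TCP) lies midway between the tips of the shut fingers; the grasp point (between the pads) lies 19 mm behind it (env.tcp_to_grasp is the distance from the TCP to the grasp point, in mm); z points along the fingers, x is the direction in which the jaws open and shut, and the axes are right-handed (so a half turn about z gives the same grasp; the last joint's range is limited). The gripper opens to 91 mm and grips with 3 to 60 N. Pads are 32 mm wide; open, the fingers measure 118 mm over their backs; the gripper's body (76 mm by 178 mm) begins 60 mm behind the grasp point.
Start: joints at [-76.49, 18.312, 89.639, -0, 72.044, -1.146], TCP at [145.489, -556.306, 213.976] pointing down, gripper open.
Joint ranges: [-177.97, 177.97], [-48.28, 115.42], [12.27, 149.76], [-77.06, 257.06], [2.81, 150.46], [-146.56, 146.56]. Speed limits (degrees/s): [147.25, 147.25, 180, 180, 180, 180].

### API

Orientations are given as [roll, pitch, yaw] about the fixed x, y, z axes, in that order (R = Rz(yaw) Ry(pitch) Rx(roll)).
In Python, from workcell import env gives the robot as it stands.
- The arm moves only by the tool drive_tool, never from a script. Its argument "motion" is a list of rows, each a list of 2 entries, a list of its own where there are three numbers: the shift along the world's x, y, z in m, then the turn, a rotation vector about the world's x, y, z in rad. In form: [[[dx, dy, dz], [wx, wy, wz]], ...]. A call has exactly 10 rows; each row shifts and turns the commanded pose from where the row before left it; what a row does not reach is not made up. A row lasts 1/12 s, in which the tool goes at most 41.7 mm and 7.16 degrees, less where a joint would pass 70% of its speed; a pose out of reach is approached as far as the arm can. A call is refused whole if a number of a shift passes 0.0417 or a number of a turn 0.125, either way. A call with a gripper value outside its range is refused whole. "claw" is the opening, from 0 (shut) to 1 (fully open), set as the call begins (left out, the last holds). The fingers move at their own pace and stop on an object; "force" is the grip in N (left out, the last holds). Time passes only in rows, so rows that do not move let the fingers close, or fill a call up. It gives the time, the measured TCP pose, the force and the opening at its end, in the units of the state.
- env.state(): the state, without advancing time (a new reading comes with each control period).
- env.grab_frame(name): name is "scene" or "top"; returns the picture (400x640x3 uint8, red, green, blue); there is no depth.
- env.camera_params(name): a dict with "fov_y" (degrees; the focal length in pixels is half the picture's height over the tangent of half this angle, whatever the lens; pixels are square), "cx", "cy" (the principal point, pixels), "pose" (4x4, takes a point from camera to world coordinates). Camera axes: x right, y down, z forward; pixel columns grow to the right and rows downward; lengths in mm; the calibration is good to about 2 mm. A picture is of the moment at which its call begins. camera_params takes no time and is no camera call.
- env.job_done(): hands the job in, once; it reports no verdict.
The state is a dict: "time_s": time; "qpos": joint angles; "qvel": joint speeds; "effort": joint torques, N m; "ee_pos": TCP position; "ee_rot": TCP orientation; "force": force on the tool from outside, world axes, zero at the start; "torque": the same for the moment, N m; "gripper_width": finger opening in mm.
Only numpy, scipy, OpenCV 4.12 (cv2) and the standard library are available. Lean on these libraries where they do the work, as an engineer would, in place of code of your own. Each camera call takes 0.05 s, during which the arm holds its last target.

## Working session

There is one attempt and no reset: what is moved stays moved. The work goes in short steps, Python scripts to look and compute and a tool call to move; the robot and the scene stay as the last step left them, time stands still between calls to the robot, and variables do not carry over. Pictures are saved under pics/ and viewed, and the job is handed in when it is done.

Besides the shell and the picture viewer there is one more tool, called by a JSON object that holds its "method" and its "body". drive_tool: Moves the arm, as the interface text tells. Its arguments: {"type":"object","properties":{"motion":{"type":"array","items":{"type":"array"}},"claw":{"type":"number"},"force":{"type":"number"}},"required":["motion"]}

```bash
mkdir -p pics
python3 - <<'E'
from workcell import env
import cv2,numpy as np
for n in("scene","top"):
    im=env.grab_frame(n); cv2.imwrite(f"pics/{n}0.png",im[:,:,::-1])
    p=env.camera_params(n); print(n,p["fov_y"],p["cx"],p["cy"]);print(np.round(p["pose"],3))
print(env.state())
E
```

```text
scene 48.55202600558642 315.3906843854898 198.1277798662522
[[ 6.300000e-01  5.840000e-01 -5.130000e-01  1.029794e+03]
 [ 7.770000e-01 -4.770000e-01  4.110000e-01 -4.313700e+02]
 [-5.000000e-03 -6.570000e-01 -7.540000e-01  8.308180e+02]
 [ 0.000000e+00  0.000000e+00  0.000000e+00  1.000000e+00]]
top 48.778211815599924 326.590341709652 206.24853686488584
[[ 1.800000e-02 -9.970000e-01  7.100000e-02  4.577740e+02]
 [-1.000000e+00 -1.700000e-02  1.500000e-02 -3.491100e+01]
 [-1.400000e-02 -7.100000e-02 -9.970000e-01  1.105004e+03]
 [ 0.000000e+00  0.000000e+00  0.000000e+00  1.000000e+00]]
{'time_s': 0.1, 'qpos': array([-7.64875609e+01,  1.83479368e+01,  8.96980212e+01, -1.92701167e-03,
        7.20418390e+01, -1.14810356e+00]), 'qvel': array([-0.00330951, -0.0182351 , -0.25048959, -0.06997191, -0.00561189,
       -0.08406176]), 'effort': array([ 8.89881940e-04, -4.13332593e+01, -2.32508558e+01,  7.30008865e-02,
        4.21965925e-02, -4.46202580e-05]), 'ee_pos': array([ 145.39682881, -555.87107848,  213.21419892]), 'ee_rot': array([ 1.79999927e+02,  8.78161996e-02, -7.53388619e+01]), 'force': array([0.44504986, 0.63892142, 0.22474355]), 'torque': array([ 0.01522137, -0.00879085, -0.02921132]), 'gripper_width': 91.34099369614556}
```

View pics/scene0.png

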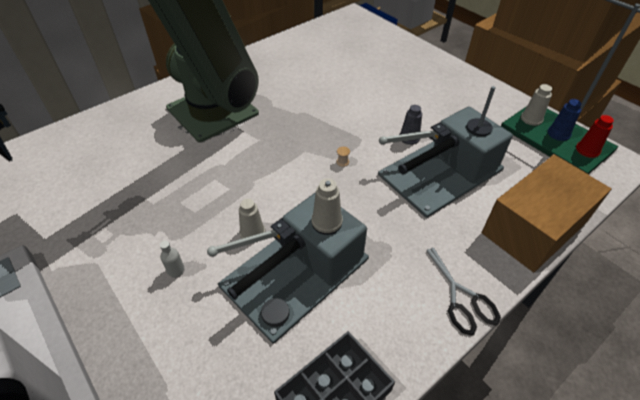

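View pics/top0.png

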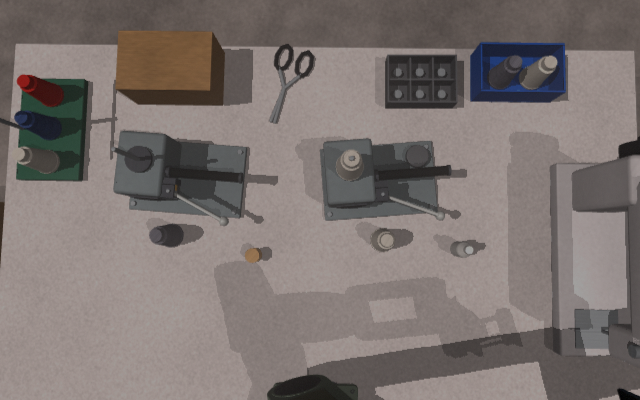

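The top view shows the loaded winder at about (380,180): lever ball (440,215), bar end (450,170), cone_a (385,240), oil (463,250), tape (417,157). I'll zoom in.

Run:
```python
import cv2
a=cv2.imread("pics/top0.png")[125:275,300:500]; cv2.imwrite("pics/topz.png",cv2.resize(a,None,fx=4,fy=4,interpolation=cv2.INTER_CUBIC))
a=cv2.imread("pics/scene0.png")[170:345,150:380]; cv2.imwrite("pics/scz.png",cv2.resize(a,None,fx=3.4,fy=3.4,interpolation=cv2.INTER_CUBIC))
```

```text
(no output)
```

View pics/topz.png

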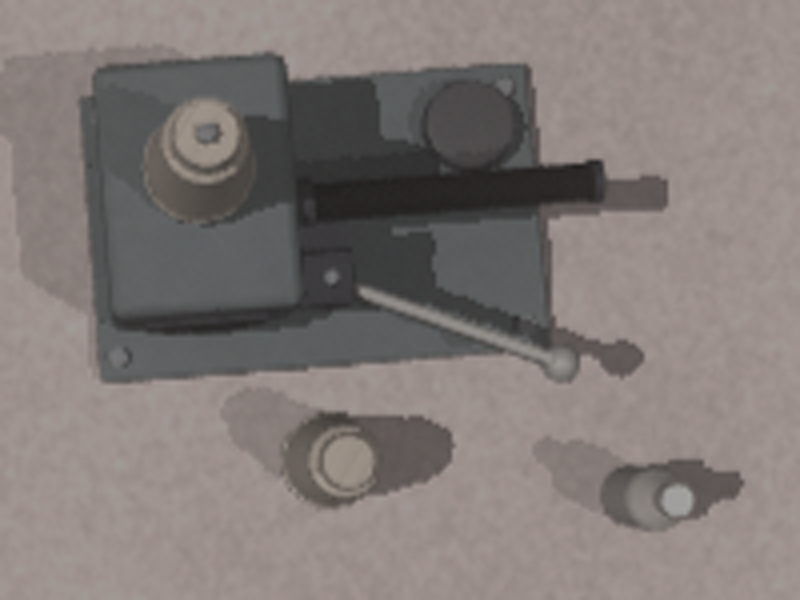

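View pics/scz.png

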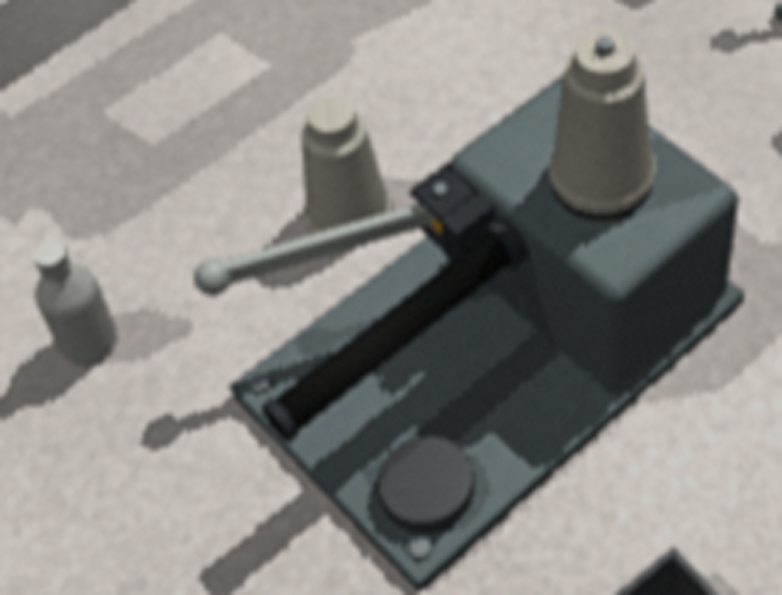

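```bash
cat > h.py <<'E'
from workcell import env
import numpy as np
def ray(n,u,v):
    p=env.camera_params(n); f=200/np.tan(np.radians(p["fov_y"])/2)
    d=p["pose"][:3,:3]@np.array([(u-p["cx"])/f,(v-p["cy"])/f,1]); return p["pose"][:3,3],d/np.linalg.norm(d)
def pl(n,u,v,z):
    o,d=ray(n,u,v); return (o+d*(z-o[2])/d[2])
def T(a,b,z): return pl("top",300+(a+.5)/4-.5,125+(b+.5)/4-.5,z)
def S(a,b,z): return pl("scene",150+(a+.5)/3.4-.5,170+(b+.5)/3.4-.5,z)
def proj(n,P):
    p=env.camera_params(n); f=200/np.tan(np.radians(p["fov_y"])/2)
    c=p["pose"][:3,:3].T@(np.asarray(P)-p["pose"][:3,3]); return c[:2]/c[2]*f+[p["cx"],p["cy"]]
E
python3 - <<'E'
from h import *
np.set_printoptions(precision=1,suppress=True)
for k,v in dict(ball_T=T(562,363,100),ball_S=S(213,276,100),bend_T=T(603,182,100),bh_T=T(308,202,100),bend_S=S(283,418,100),bh_S=S(510,243,100),
 c1=T(104,381,14),c2=T(527,66,14),c3=T(552,350,14),c3S=S(233,388,14),c2S=S(423,585,14),piv=T(332,277,115),pivS=S(441,189,115),
 coneTop=T(348,462,105),coneTopS=S(332,115,105),oilT=T(678,500,100),oilS=S(50,250,100),sp=T(207,132,240),tape=T(472,124,32)).items(): print(k,v)
E
```

```text
ball_T [ 512.5 -278.4  100. ]
ball_S [ 511.  -278.6  100. ]
bend_T [ 616.6 -301.8  100. ]
bh_T [ 602.4 -133.4  100. ]
bend_S [ 616.  -296.4  100. ]
bh_S [ 601.9 -129.8  100. ]
c1 [501.2 -16.9  14. ]
c2 [ 702.5 -277.6   14. ]
c3 [ 525.1 -293.1   14. ]
c3S [ 530.2 -293.4   14. ]
c2S [ 706.5 -275.6   14. ]
piv [ 557.9 -145.8  115. ]
pivS [ 553.3 -143.9  115. ]
coneTop [ 454.2 -156.9  105. ]
coneTopS [ 455.3 -158.6  105. ]
oilT [ 436.1 -343.7  100. ]
oilS [ 433.8 -344.   100. ]
sp [616.3 -69.4 240. ]
tape [ 661.9 -240.    32. ]
```

The winder's yaw is about 5° and its origin about (603,-146). The pivot is at (558,-145) and the predicted ball position matches the measured one within 1 mm. Next I shut the fingers and move above the free area in front of the blade.

{"method": "drive_tool", "body": {"motion": [[[0.0165,0.016,0],[0,0,0.049]],[[0.0165,0.016,0],[0,0,0.049]],[[0.0165,0.016,0],[0,0,0.049]],[[0.0165,0.016,0],[0,0,0.049]],[[0.0165,0.016,0],[0,0,0.049]],[[0.0165,0.016,0],[0,0,0.049]],[[0.0165,0.016,0],[0,0,0.049]],[[0.0165,0.016,0],[0,0,0.049]],[[0.0165,0.016,0],[0,0,0.049]],[[0.0165,0.016,0],[0,0,0.049]]], "claw": 0, "force": 40}}

```text
time_s: 0.93
ee_pos: [311.0, -395.2, 213.6]
ee_rot: [-180.0, 0.0, -47.1]
force: [1.0, -0.3, 0.1]
gripper_width: 27.1
```

{"method": "drive_tool", "body": {"motion": [[[0.0165,0.016,0],[0,0,0.049]],[[0.0165,0.016,0],[0,0,0.049]],[[0.0165,0.016,0],[0,0,0.049]],[[0.0165,0.016,0],[0,0,0.049]],[[0.0165,0.016,0],[0,0,0.049]],[[0.0165,0.016,0],[0,0,0.049]],[[0.0165,0.016,0],[0,0,0.049]],[[0.0165,0.016,0],[0,0,0.049]],[[0.0165,0.016,0],[0,0,0.049]],[[0.0165,0.016,0],[0,0,0.049]]]}}

```text
time_s: 1.77
ee_pos: [476.0, -235.3, 213.6]
ee_rot: [-180.0, 0.0, -19.1]
force: [-0.1, -0.4, 0.9]
gripper_width: 0.5
```

{"method": "drive_tool", "body": {"motion": [[[0,0,-0.0134],[0,0,0]],[[0,0,-0.0134],[0,0,0]],[[0,0,-0.0134],[0,0,0]],[[0,0,-0.0134],[0,0,0]],[[0,0,-0.0134],[0,0,0]],[[0,0,-0.0134],[0,0,0]],[[0,0,-0.0134],[0,0,0]],[[0,0,-0.0134],[0,0,0]],[[0,0,-0.0134],[0,0,0]],[[0,0,-0.0134],[0,0,0]]]}}

```text
time_s: 2.6
ee_pos: [475.2, -236.2, 79.0]
ee_rot: [-180.0, 0.0, -19.2]
force: [-0.2, -0.8, 0.4]
gripper_width: 0.3
```

Run:
```python
from h import *
import cv2
for n,(x,y) in dict(top=(300,125),scene=(130,150)).items():
    im=env.grab_frame(n)[:,:,::-1]; cv2.imwrite(f"pics/{n}1.png",cv2.resize(im[y:y+150,x:x+200],None,fx=4,fy=4,interpolation=cv2.INTER_CUBIC))
s=env.state();print(s["ee_pos"],s["ee_rot"],s["force"],s["gripper_width"])
```

```text
[ 473.69787968 -235.38340515   77.70999486] [-179.95246041    0.31447066  -19.19534097] [-0.23131997 -0.17980191  0.1172211 ] 0.46835763401651465
```

View pics/scene1.png

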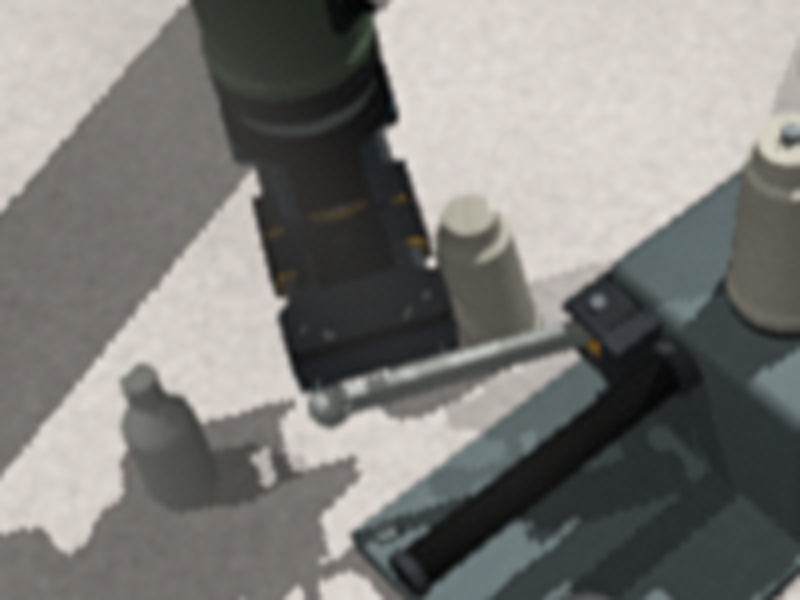

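View pics/top1.png

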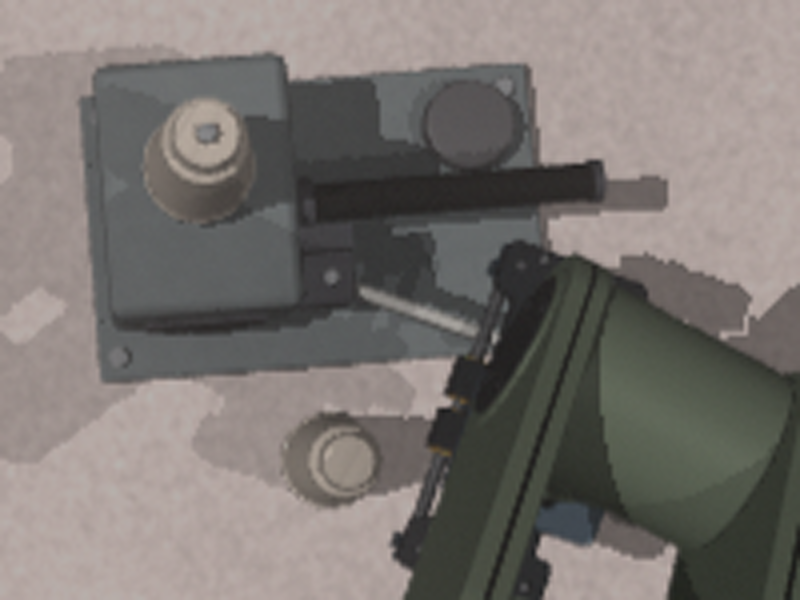

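Fingers are shut and low in front of the blade, clear of the cone, bottle and lever. Approaching near contact.

{"method": "drive_tool", "body": {"motion": [[[0.003,-0.0007,0],[0,0,0]],[[0.003,-0.0007,0],[0,0,0]],[[0.003,-0.0007,0],[0,0,0]],[[0.003,-0.0007,0],[0,0,0]],[[0.003,-0.0007,0],[0,0,0]],[[0.003,-0.0007,0],[0,0,0]],[[0.003,-0.0007,0],[0,0,0]],[[0.003,-0.0007,0],[0,0,0]],[[0.003,-0.0007,0],[0,0,0]],[[0,0,0],[0,0,0]]]}}

```text
time_s: 3.53
ee_pos: [503.2, -242.8, 80.0]
ee_rot: [180.0, -0.0, -19.2]
force: [0.0, 0.4, -0.2]
gripper_width: 0.6
```

First half of the arc, turning with the blade.

{"method": "drive_tool", "body": {"motion": [[[0.0024,-0.0009,0],[0,0,0.021]],[[0.0024,-0.0009,0],[0,0,0.021]],[[0.0024,-0.0009,0],[0,0,0.021]],[[0.0024,-0.0009,0],[0,0,0.021]],[[0.0024,-0.0009,0],[0,0,0.021]],[[0.0024,-0.0009,0],[0,0,0.021]],[[0.0024,-0.0009,0],[0,0,0.021]],[[0.0024,-0.0009,0],[0,0,0.021]],[[0.0024,-0.0009,0],[0,0,0.021]],[[0.0024,-0.0009,0],[0,0,0.021]]]}}

```text
time_s: 4.37
ee_pos: [526.3, -251.7, 79.8]
ee_rot: [-180.0, 0.0, -7.0]
force: [-4.9, -1.3, 1.4]
gripper_width: 0.4
```

{"method": "drive_tool", "body": {"motion": [[[0.0022,-0.0005,0],[0,0,0.021]],[[0.0022,-0.0005,0],[0,0,0.021]],[[0.0022,-0.0005,0],[0,0,0.021]],[[0.0022,-0.0005,0],[0,0,0.021]],[[0.0022,-0.0004,0],[0,0,0.021]],[[0.0022,-0.0004,0],[0,0,0.021]],[[0.0022,-0.0003,0],[0,0,0.021]],[[0.0022,-0.0002,0],[0,0,0.021]],[[0.0022,-0.0002,0],[0,0,0.021]],[[0,0,0],[0,0,0.021]]]}}

```text
time_s: 5.2
ee_pos: [546.1, -255.9, 79.8]
ee_rot: [179.9, 0.1, 5.0]
force: [-5.6, -4.4, 0.5]
gripper_width: 0.7
```

{"method": "drive_tool", "body": {"motion": [[[0.0006,0,0],[0,0,0]],[[0.0006,0,0],[0,0,0]],[[0.0006,0,0],[0,0,0]],[[0.0006,0,0],[0,0,0]],[[0.0006,0,0],[0,0,0]],[[0,0,0],[0,0,0]],[[0,0,0],[0,0,0]],[[0,0,0],[0,0,0]],[[0,0,0],[0,0,0]],[[0,0,0],[0,0,0]]]}}

```text
time_s: 6.03
ee_pos: [548.7, -255.9, 79.9]
ee_rot: [179.9, 0.1, 4.9]
force: [-6.9, -3.6, 0.6]
gripper_width: 0.6
```

{"method": "drive_tool", "body": {"motion": [[[0.0005,0,0],[0,0,0]],[[0.0005,0,0],[0,0,0]],[[0.0005,0,0],[0,0,0]],[[0.0005,0,0],[0,0,0]],[[0,0,0],[0,0,0]],[[0,0,0],[0,0,0]],[[0,0,0],[0,0,0]],[[0,0,0],[0,0,0]],[[0,0,0],[0,0,0]],[[0,0,0],[0,0,0]]]}}

```text
time_s: 6.87
ee_pos: [550.5, -255.8, 79.9]
ee_rot: [179.9, 0.1, 4.9]
force: [-6.4, -4.0, 1.8]
gripper_width: 0.5
```

{"method": "drive_tool", "body": {"motion": [[[0.0005,0,0],[0,0,0]],[[0.0005,0,0],[0,0,0]],[[0.0005,0,0],[0,0,0]],[[0.0005,0,0],[0,0,0]],[[0,0,0],[0,0,0]],[[0,0,0],[0,0,0]],[[0,0,0],[0,0,0]],[[0,0,0],[0,0,0]],[[0,0,0],[0,0,0]],[[0,0,0],[0,0,0]]]}}

```text
time_s: 7.7
ee_pos: [552.1, -255.8, 79.8]
ee_rot: [180.0, 0.2, 5.0]
force: [-6.4, -4.6, 2.2]
gripper_width: 0.3
```

```bash
cat > snap.py <<'E'
from h import *
import cv2,sys
k=sys.argv[1]
im=env.grab_frame("scene")[:,:,::-1]; cv2.imwrite(f"pics/s{k}.png",cv2.resize(im[190:310,190:350],None,fx=5,fy=5,interpolation=cv2.INTER_CUBIC))
s=env.state();print(s["time_s"],s["ee_pos"],s["ee_rot"],s["force"],s["torque"])
E
python3 snap.py 2
```

```text
7.75 [ 552.13037156 -255.7942542    79.84963871] [1.79959356e+02 1.48732840e-01 4.96653493e+00] [-6.4392377  -2.99079483  1.87352148] [-0.60938478  1.01214424 -0.03206909]
```

View pics/s2.png

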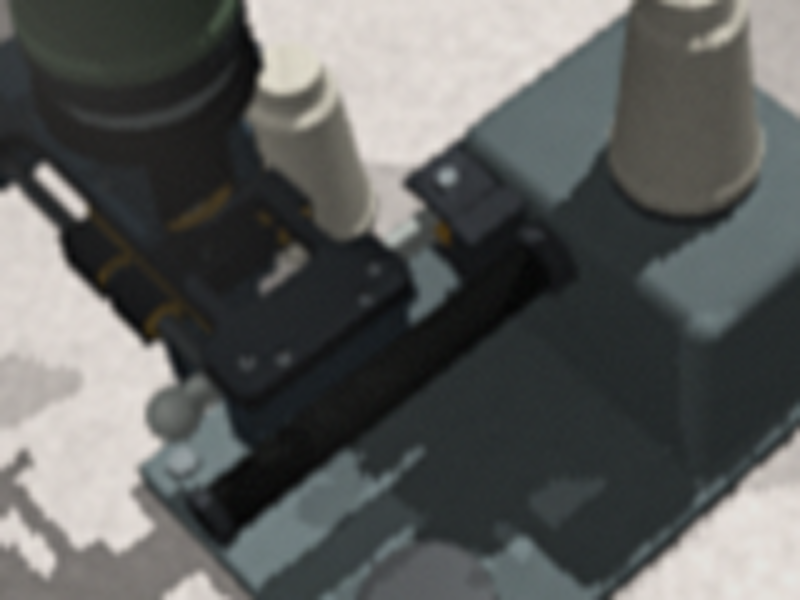

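Run:
```python
from h import *
print(pl("scene",190+178.5/5-.5,190+410.5/5-.5,100), proj("scene",[570.2,-284.4,100]))
for th in (-3,-2,-1,0):
  a=np.radians(5+th); print(th,proj("scene",[558+140*np.sin(a),-145-140*np.cos(a),100]))
```

```text
[ 568.3961918 -283.80531    100.       ] [225.42808479 272.40129399]
-3 [223.19315487 269.99377272]
-2 [223.90766049 270.81359165]
-1 [224.64276487 271.62283027]
0 [225.39828136 272.42114302]
```

{"method": "drive_tool", "body": {"motion": [[[0.0005,0,0],[0,0,0]],[[0.0005,0,0],[0,0,0]],[[0.0005,0,0],[0,0,0]],[[0.0005,0,0],[0,0,0]],[[0,0,0],[0,0,0]],[[0,0,0],[0,0,0]],[[0,0,0],[0,0,0]],[[0,0,0],[0,0,0]],[[0,0,0],[0,0,0]],[[0,0,0],[0,0,0]]]}}

```text
time_s: 8.58
ee_pos: [552.9, -255.8, 79.8]
ee_rot: [180.0, 0.3, 5.0]
force: [-9.8, -5.2, 3.3]
gripper_width: 0.4
```

{"method": "drive_tool", "body": {"motion": [[[0.0005,0,0],[0,0,0]],[[0.0005,0,0],[0,0,0]],[[0.0005,0,0],[0,0,0]],[[0.0005,0,0],[0,0,0]],[[0,0,0],[0,0,0]],[[0,0,0],[0,0,0]],[[0,0,0],[0,0,0]],[[0,0,0],[0,0,0]],[[0,0,0],[0,0,0]],[[0,0,0],[0,0,0]]]}}

```text
time_s: 9.42
ee_pos: [553.0, -255.7, 79.8]
ee_rot: [-180.0, 0.5, 5.0]
force: [-14.3, -4.8, 6.5]
gripper_width: 0.2
```

The TCP has stopped advancing and the force is 14 N, so the lever is at its stop. I'll hold briefly and take a picture.

{"method": "drive_tool", "body": {"motion": [[[0,0,0],[0,0,0]],[[0,0,0],[0,0,0]],[[0,0,0],[0,0,0]],[[0,0,0],[0,0,0]],[[0,0,0],[0,0,0]],[[0,0,0],[0,0,0]],[[0,0,0],[0,0,0]],[[0,0,0],[0,0,0]],[[0,0,0],[0,0,0]],[[0,0,0],[0,0,0]]]}}

```text
time_s: 10.25
ee_pos: [553.0, -255.7, 79.8]
ee_rot: [-180.0, 0.5, 5.0]
force: [-14.3, -3.4, 7.1]
gripper_width: 0.5
```

```bash
python3 snap.py 3
```

```text
10.3 [ 553.02443628 -255.74595813   79.82635695] [-179.97726607    0.51413934    5.01529606] [-14.07081623  -5.01984837   6.58910476] [-0.74598368  2.13777525  0.0128225 ]
```

View pics/s3.png

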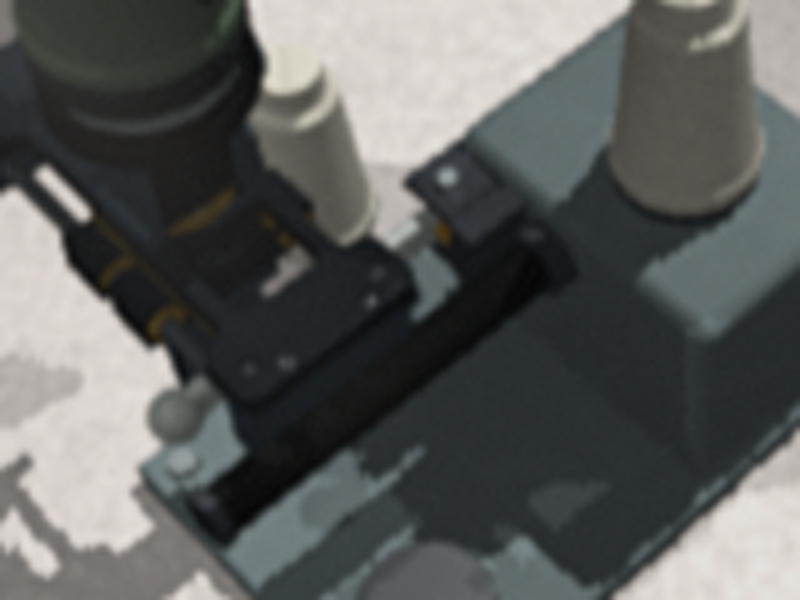

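The ball is at about (180,413), parallel to the bar, with a gap to it. Now letting it out fully and backing off so nothing touches.

{"method": "drive_tool", "body": {"motion": [[[-0.005,0.0006,0],[0,0,-0.042]],[[-0.005,0.0006,0],[0,0,-0.042]],[[-0.005,0.0006,0],[0,0,-0.042]],[[-0.005,0.001,0],[0,0,-0.042]],[[-0.005,0.001,0],[0,0,-0.042]],[[-0.005,0.001,0],[0,0,-0.042]],[[-0.005,0.0014,0],[0,0,-0.042]],[[-0.005,0.0016,0],[0,0,-0.042]],[[-0.005,0.0016,0],[0,0,-0.042]],[[-0.005,0.0016,0],[0,0,-0.042]]]}}

```text
time_s: 11.13
ee_pos: [507.7, -243.6, 79.9]
ee_rot: [-179.9, -0.1, -19.3]
force: [0.2, 0.4, 1.1]
gripper_width: 0.2
```

{"method": "drive_tool", "body": {"motion": [[[-0.005,0.0016,0],[0,0,0]],[[-0.005,0.0016,0],[0,0,0]],[[-0.005,0.0016,0],[0,0,0]],[[-0.005,0.0016,0],[0,0,0]],[[-0.005,0,0],[0,0,0]],[[-0.004,0,0],[0,0,0]],[[0,0,0],[0,0,0]],[[0,0,0],[0,0,0]],[[0,0,0],[0,0,0]],[[0,0,0],[0,0,0]]]}}

```text
time_s: 11.97
ee_pos: [478.6, -237.8, 80.0]
ee_rot: [180.0, -0.0, -19.2]
force: [0.2, 0.3, 0.3]
gripper_width: 0.2
```

```bash
python3 snap.py 4
```

```text
12.0167 [ 478.56456122 -237.79980207   79.97321641] [-1.79999866e+02 -2.08393316e-02 -1.91893291e+01] [ 0.18492706 -0.17523962 -0.08145948] [ 0.03358808 -0.09629135 -0.03353128]
```

View pics/s4.png

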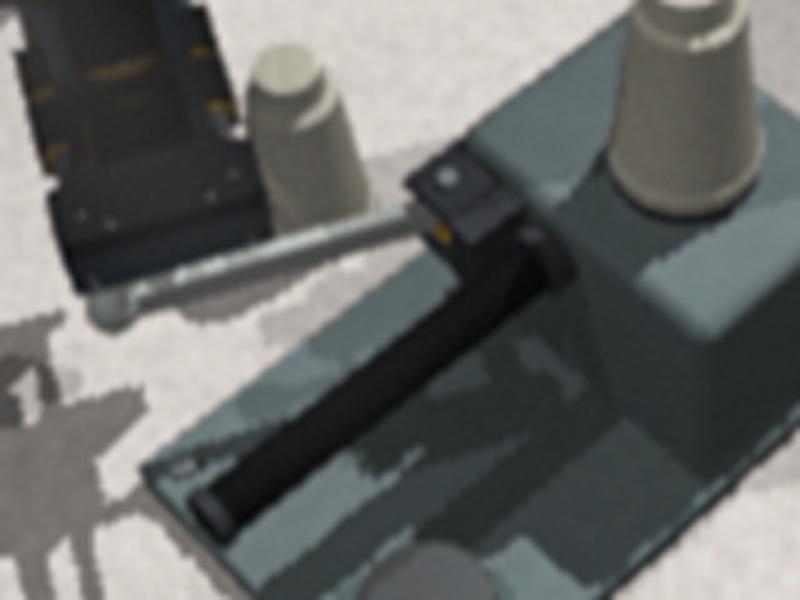

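The lever is back at rest: the ball is at full-frame (212,251), the same as at the start. Now the second press.

{"method": "drive_tool", "body": {"motion": [[[0.003,-0.0006,0],[0,0,0]],[[0.003,-0.0006,0],[0,0,0]],[[0.003,-0.0006,0],[0,0,0]],[[0.003,-0.0006,0],[0,0,0]],[[0.003,-0.0006,0],[0,0,0]],[[0.003,-0.0006,0],[0,0,0]],[[0.003,-0.0006,0],[0,0,0]],[[0.003,-0.0006,0],[0,0,0]],[[0.001,-0.0004,0],[0,0,0]],[[0,0,0],[0,0,0]]]}}

```text
time_s: 12.85
ee_pos: [503.6, -243.0, 79.9]
ee_rot: [180.0, -0.0, -19.2]
force: [0.9, 0.7, 0.7]
gripper_width: 0.4
```

{"method": "drive_tool", "body": {"motion": [[[0.0024,-0.0009,0],[0,0,0.021]],[[0.0024,-0.0009,0],[0,0,0.021]],[[0.0024,-0.0009,0],[0,0,0.021]],[[0.0024,-0.0009,0],[0,0,0.021]],[[0.0024,-0.0009,0],[0,0,0.021]],[[0.0024,-0.0009,0],[0,0,0.021]],[[0.0024,-0.0009,0],[0,0,0.021]],[[0.0024,-0.0009,0],[0,0,0.021]],[[0.0024,-0.0009,0],[0,0,0.021]],[[0.0024,-0.0009,0],[0,0,0.021]]]}}

```text
time_s: 13.68
ee_pos: [527.2, -251.9, 79.9]
ee_rot: [-180.0, 0.0, -7.0]
force: [-5.3, -0.6, 0.9]
gripper_width: 0.4
```

{"method": "drive_tool", "body": {"motion": [[[0.0022,-0.0004,0],[0,0,0.021]],[[0.0022,-0.0004,0],[0,0,0.021]],[[0.0022,-0.0004,0],[0,0,0.021]],[[0.0022,-0.0004,0],[0,0,0.021]],[[0.0022,-0.0003,0],[0,0,0.021]],[[0.0022,-0.0003,0],[0,0,0.021]],[[0.0022,-0.0002,0],[0,0,0.021]],[[0.0022,0,0],[0,0,0.021]],[[0.0022,0,0],[0,0,0.021]],[[0.0015,0,0],[0,0,0.021]]]}}

```text
time_s: 14.52
ee_pos: [548.2, -255.7, 79.9]
ee_rot: [179.9, 0.1, 5.0]
force: [-6.2, -5.4, 0.4]
gripper_width: 0.6
```

{"method": "drive_tool", "body": {"motion": [[[0.0006,0,0],[0,0,0]],[[0.0006,0,0],[0,0,0]],[[0.0006,0,0],[0,0,0]],[[0.0006,0,0],[0,0,0]],[[0.0006,0,0],[0,0,0]],[[0.0006,0,0],[0,0,0]],[[0.0006,0,0],[0,0,0]],[[0.0006,0,0],[0,0,0]],[[0,0,0],[0,0,0]],[[0,0,0],[0,0,0]]]}}

```text
time_s: 15.35
ee_pos: [552.3, -255.6, 79.9]
ee_rot: [179.9, 0.1, 5.0]
force: [-7.4, -5.6, 1.8]
gripper_width: 0.1
```

{"method": "drive_tool", "body": {"motion": [[[0.0005,0,0],[0,0,0]],[[0.0005,0,0],[0,0,0]],[[0.0005,0,0],[0,0,0]],[[0.0005,0,0],[0,0,0]],[[0,0,0],[0,0,0]],[[0,0,0],[0,0,0]],[[0,0,0],[0,0,0]],[[0,0,0],[0,0,0]],[[0,0,0],[0,0,0]],[[0,0,0],[0,0,0]]]}}

```text
time_s: 16.18
ee_pos: [552.9, -255.6, 79.8]
ee_rot: [179.9, 0.3, 5.0]
force: [-10.5, -5.6, 3.6]
gripper_width: 0.8
```

{"method": "drive_tool", "body": {"motion": [[[0.0005,0,0],[0,0,0]],[[0.0005,0,0],[0,0,0]],[[0.0005,0,0],[0,0,0]],[[0.0003,0,0],[0,0,0]],[[0,0,0],[0,0,0]],[[0,0,0],[0,0,0]],[[0,0,0],[0,0,0]],[[0,0,0],[0,0,0]],[[0,0,0],[0,0,0]],[[0,0,0],[0,0,0]]]}}

```text
time_s: 17.02
ee_pos: [553.0, -255.6, 79.8]
ee_rot: [180.0, 0.5, 5.0]
force: [-14.8, -6.0, 6.2]
gripper_width: -0.2
```

```bash
python3 snap.py 5
python3 - <<'E'
from h import *
import cv2
cv2.imwrite("pics/t5.png",env.grab_frame("top")[:,:,::-1])
E
```

```text
17.0667 [ 553.01715462 -255.57240844   79.80809555] [179.95830607   0.50455005   5.02571997] [-14.83676195  -6.35486219   5.82692974] [-1.08518235  2.10629855  0.03796131]
```

View pics/s5.png

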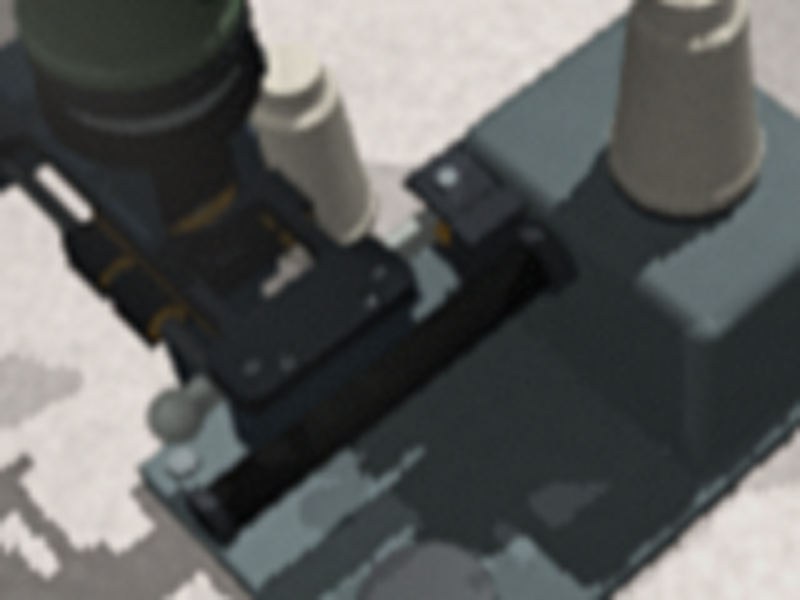

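View pics/t5.png

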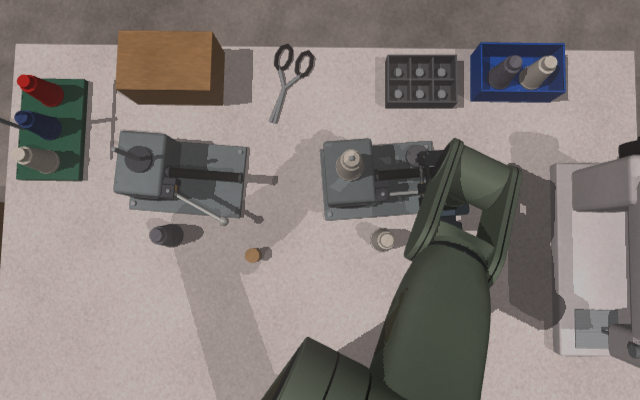

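The lever is in, parallel to the bar and in the same place as on the first press: ball (178,412) in the crop. The cones, spool and tape haven't moved. Handing in while still holding.

```bash
python3 -c "
from workcell import env
print(env.job_done())"
```

```text
the job is handed in; nothing more can be done
None
```

I pressed the loaded winder's lever in to its stop, held it about 1 s, and let it spring right out. I then pressed it in again and handed the job in at about 17 s, still holding it.

- **At the stop:** Both presses ended with the fingertips at the same place, within 0.2 mm. The last 2 mm of commanded push moved them only 0.1 mm while the press force rose from about 10 N to 14–15 N.
- **Released between presses:** The tool force fell to about zero. In the picture the lever's ball was back within half a pixel of its starting place.
- **Final pictures:** The lever is parallel to the bar and a gap is visible. The fingers stayed on the near side of the lever, so I believe nothing touched the bar. The other winder's lever, the cones, the spool and the tape look unmoved.
- **Not confirmed:** The arm or the cropping hid the oil bottle in the last pictures. I last saw it standing in its place just before the first press, and the path stayed well clear of it.
- **Disagreement:** The stop came about 3 mm further in x than I predicted from the images. The camera calibration (good to about 2 mm) and the assumed finger thickness could account for it. A sideways force of 4–6 N was also present while pressing, probably friction.

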